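Send the loaded tube carrier round the corner of the sample track

ROBOT

A 6-joint arm with a two-finger parallel gripper is mounted at the origin on the work surface. World frame = base frame: x ahead of the robot, y to its left, z up, the work surface at z = 0. Lengths are in m, angles in rad, forces in N, time in s.
With the tool pointing down it reaches from about 0.3 to 0.875 m from the base axis. Payload 6.4 kg.
Tool frame: the origin (TCP) lies midway between the tips of the shut fingers; the grasp point (between the pads) lies 19 mm behind it; z points along the fingers, y is the line along which they close (so a half turn about z gives the same grasp; the last joint's range is limited). The gripper opens to 85 mm and grips with 20 to 120 N. Pads are 22 mm wide; open, the fingers measure 114 mm over their backs; the gripper's body (76 mm by 85 mm) begins 54 mm behind the grasp point. The pads swing forward as they close: fully open they stand 13 mm farther back than shut.
Start: joints at [0.93, 0.181, 1.607, -0, 1.354, -0.206], TCP at [0.242, 0.522, 0.231] pointing down, gripper open.
Joint ranges: [-2.99, 2.99], [-0.89, 2.07], [0.3, 2.58], [-1.14, 4.28], [0, 2.63], [-3.12, 3.12]. Speed limits (rad/s): [2.57, 2.57, 3.01, 3.14, 3.14, 3.14].

INTERFACE

Orientations are given as a unit quaternion [w, x, y, z].
In Python, from bench import status, camera, ctrl gives the robot as it stands. The module is installed in compiled form; this text tells all that it offers.
- The arm moves only by the shell command python3 -m handwheel 'ROWS'. ROWS is JSON, a list that holds one entry, the list of rows, each a list of 7 numbers: the opening, from -1 (shut) to 1 (fully open), then the shift along the tool's x, y, z in cm, then the turn, a rotation vector about the tool's x, y, z in degrees. A call has 1 to 10 rows; each row is the pose to reach, as a shift and turn from the pose commanded when the call began, along the tool's axes at that moment; what a row does not reach only later rows make up. A row lasts 1/8 s, in which the tool goes at most 62.5 mm and 10.7 degrees, less where a joint would pass 70% of its speed; a pose out of reach is approached as far as the arm can. A call with a gripper value outside its range is refused whole. The fingers move at their own pace and stop on an object; the grip force is fixed at half the most. Time passes only in rows, so rows that repeat a pose let the fingers close. It gives the time, the measured TCP pose, the force, the opening and the grip force at its end, in the units of the state.
- status.get_obs(): the state, without advancing time (a new reading comes with each control period).
- camera(name): name is "scene" or "top" or "wrist"; returns a dict with "frame" (480x640x3 uint8, blue, green, red), "depth" (480x640 float32, m along the optical axis (not along the pixel's ray), 0 where there is no reading), "fx", "fy", "cx", "cy" (pixels), "extrinsics" (4x4, takes a point from camera to world coordinates); the wrist camera has in their place "hand_eye" (4x4, takes a point from camera to tool coordinates, whose origin is the TCP and whose axes are the flange's). Camera axes: x right, y down, z forward; pixel columns grow to the right and rows downward; lengths in m; the calibration is good to about 2 mm. A picture is of the moment at which its call begins: read the wrist's pose just before it.
- ctrl.hand_in(): hands the job in; it is judged then, once.
The state is a dict: "time_s": time; "q": joint angles; "dq": joint speeds; "joint_efforts": joint torques, N m; "eef_pos": TCP position; "eef_rot": TCP orientation; "wrist_force": force on the tool from outside, world axes, zero at the start; "torque": the same for the moment, N m; "opening": opening from 0.0 (shut) to 1.0 (fully open); "grasp_force": force on a finger pad.
Only numpy, scipy, OpenCV 4.12 (cv2) and the standard library are available. Lean on these libraries where they do the work, as an engineer would, in place of code of your own. Each camera call takes 0.05 s, during which the arm holds its last target. There are 200 camera calls.

TASK

Two round tube carriers stand on the start legs of the two-lane sample track, one in each lane. Push the carrier that holds a capped tube along its own lane, round the corner, until it rests against the stop plate at the end of that lane. Slide it all the way without lifting it or tipping it over, and leave the empty carrier where it stands.

Things in the scene. Friction and masses are not known exactly. Their poses are not given: they have to be found in the camera images.
- track: Fixed L-shaped two-lane track, grey bed (top z 12 mm), aluminium rails (tops z 24 mm). Origin: centre of the corner arcs, bench level. In its axes a lane's centreline: x = -R from the open end y = 200 mm to y = 0, quarter circle of radius R round the origin to (0, -R), then y = -R towards +x to the stop. R 60 mm (inner lane) or 130 mm (outer). Lanes 56 mm wide; middle rail 14 mm, others 8 mm.
- stop (a point): Upright aluminium stop plate that closes both lanes, 10 mm thick, top 52 mm above the bench. This point: middle of its near face, level with the bed's top, at (90, -95, 12) mm in the track's axes, which it shares. A carrier resting against the plate has its centre 25 mm before this face, at x = 65 mm in the track's axes.
- loaded_carrier_center (a point): Centre of the carrier to push, 20 mm above the bed, half-way up its puck: round, black plastic, 50 mm in diameter, 40 mm tall, about 140 g, a short tube with a 20 mm wide cap fixed in its middle; cap top 70 mm above the bed. It stands loose in the start leg of either lane, centre 50 to 120 mm before the corner begins. z up.
- empty_carrier_center (a point): Centre of the other carrier, 20 mm above the bed, half-way up its puck: the same loose puck, 50 mm in diameter and 40 mm tall, with no tube. It stands in the start leg of the other lane and is to stay there. z up.
Mind the look-alikes: they are no part of the job. Leave any purple look-alike of the part that bears loaded_carrier_center alone.

How it is judged:
On the way:
1. the loaded carrier slides through the corner, down on the bed (x of loaded_carrier_center in the frame of track below -0.015 m and y of loaded_carrier_center in the frame of track below -0.015 m and z of loaded_carrier_center in the frame of track below 0.042 m), for 0.1 s.
At the end, for the whole second after the job is handed in: The loaded carrier stands upright (within 10 degrees) and at rest on the bed of its lane, within 15 mm of touching the stop plate; the empty carrier is within 20 mm of where it started (x of loaded_carrier_center in the frame of track between 0.05 and 0.075 m and z of loaded_carrier_center in the frame of track below 0.037 m and (y of loaded_carrier_center in the frame of track between -0.075 and -0.045 m or y of loaded_carrier_center in the frame of track between -0.145 and -0.115 m) and angle between loaded_carrier_center's own z axis and vertical below 0.17 rad and linear speed of loaded_carrier below 0.02 m/s and distance of empty_carrier_center from where it was at the start of the episode below 0.02 m).
It fails at once if the loaded carrier is lifted more than 10 mm off the bed (z of loaded_carrier_center in the frame of track above 0.042 m).
It fails at once if the loaded carrier is tipped more than 20 degrees (angle between loaded_carrier_center's own z axis and vertical above 0.35 rad).
It fails at once if the empty carrier is moved more than 20 mm (distance of empty_carrier_center from where it was at the start of the episode above 0.02 m).
It also fails if it takes over 45 s, if anything falls off the work surface, if the arm or the gripper's body presses on something with over 40 N, if the wrist force passes 120 N, or if a joint passes its speed limit or range.

## Working session

There is one attempt and no reset: what is moved stays moved. The work goes in short steps, Python scripts to look and compute and a shell command to move; the robot and the scene stay as the last step left them, time stands still between calls to the robot, and variables do not carry over. Pictures are saved under pics/ and viewed, at most 10 in all, crops included, and the job is handed in when it is done.

```bash
mkdir -p pics
python3 - <<'E'
from bench import status,camera
import cv2,numpy as np
o=status.get_obs();print(o)
for n in("top","scene"):
    c=camera(n);cv2.imwrite(f"pics/{n}0.png",c["frame"]);np.savez(f"{n}0.npz",**c);print(n,c["fx"],c["cx"],c["cy"],c["extrinsics"].round(3).tolist())
E
```

```text
{'time_s': 0.0, 'q': array([ 9.29734762e-01,  1.81538354e-01,  1.60800576e+00, -1.52810864e-05,
        1.35379248e+00, -2.06335736e-01]), 'dq': array([ 0.00120933,  0.00110311, -0.00159323,  0.00043083,  0.00087606,
        0.00094091]), 'joint_efforts': array([-5.70202264e-04, -4.44888103e+01, -3.51327789e+01, -4.84282245e-04,
        9.44614818e-03, -1.27859400e-05]), 'eef_pos': array([0.2418392 , 0.52106311, 0.23038675]), 'eef_rot': array([-3.51697739e-04,  2.15653647e-01,  9.76469531e-01, -7.97934333e-04]), 'wrist_force': array([-0.6567487 ,  0.02322472, -0.38291106]), 'torque': array([ 0.01869561,  0.02581725, -0.0047766 ]), 'grasp_force': 0.0, 'opening': 0.9999184831273743}
top 518.3689319459017 320.74381541353017 241.63766505549282 [[0.001, -0.984, 0.176, 0.438], [-1.0, -0.003, -0.014, 0.041], [0.014, -0.176, -0.984, 0.779], [0.0, 0.0, 0.0, 1.0]]
scene 437.8382437532552 329.8234075510474 235.95999469374505 [[-0.392, 0.655, -0.646, 1.039], [0.92, 0.267, -0.287, 0.279], [-0.016, -0.707, -0.707, 0.585], [0.0, 0.0, 0.0, 1.0]]
```

View pics/top0.png

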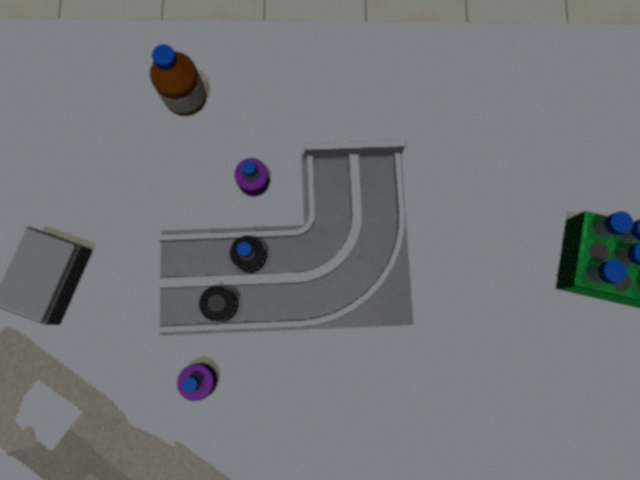

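View pics/scene0.png

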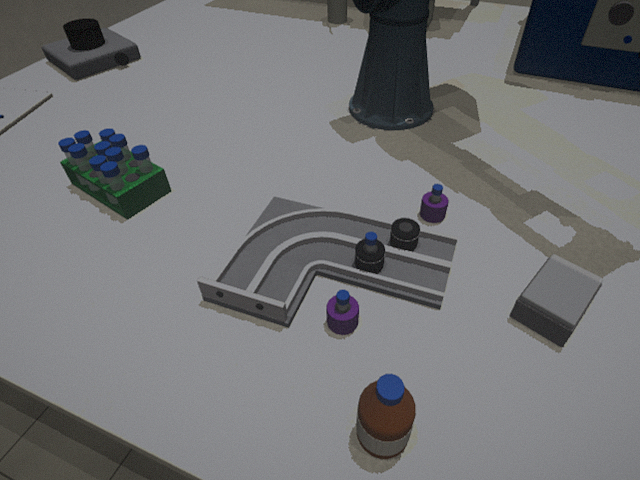

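The top view shows these candidates:
- Black carrier with a blue cap at (248,253), in the inner lane. This is the one I want.
- Black carrier without a tube at (218,303), in the outer lane. This is the empty one.
- Purple look-alikes at (252,175) and (197,380), both off the track.

The scene view agrees: loaded at (370,252), empty at (405,234). Next I'll fit the track pose and measure the carriers.

```bash
cat > h.py <<'E'
import numpy as np,cv2
from scipy.optimize import least_squares
def cloud(c):
    v,u=np.mgrid[:480,:640];d=c["depth"]
    p=np.stack([(u-c["cx"])/c["fx"]*d,(v-c["cy"])/c["fy"]*d,d,np.ones_like(d)],-1)@c["extrinsics"].T
    p[d==0]=np.nan;return p[...,:3]
E
python3 - <<'E'
from h import *
c=dict(np.load("top0.npz"));P=cloud(c)
f=c["frame"].astype(int)
for uv in[(248,253),(245,249),(218,303),(380,200),(330,180),(200,257),(356,180)]:print(uv,P[uv[1],uv[0]].round(4))
roi=np.zeros((480,640),bool);roi[135:335,155:415]=1
m=roi&(P[...,2]>.0205)&(P[...,2]<.0275)
Q=P[m][:,:2]
def w2t(p,t):
    a=t[2];R=np.array([[np.cos(a),-np.sin(a)],[np.sin(a),np.cos(a)]]);return (p-t[:2])@R
def res(t,Q):
    q=w2t(Q,t);x,y=q.T
    r=np.where(y>0,-x,np.where(x>0,-y,np.hypot(x,y)))
    return np.min(np.abs(r[:,None]-[.028,.095,.162]),1)-0
t=np.array([P[220,305,0]+.02,P[220,305,1],0.])
S=None;B=None
for a in(-.02,.02):
  for dx in np.linspace(-.03,.03,5):
   for dy in np.linspace(-.03,.03,5):
    s=least_squares(res,t+[dx,dy,a],args=(Q,),loss="soft_l1",f_scale=.003)
    if B is None or s.cost<B.cost:B=s
t=B.x;r=res(t,Q);print(len(Q),t,np.median(abs(r)),np.mean(abs(r)<.006))
# stop top and open end checks
s=roi&(P[...,2]>.045)&(P[...,2]<.058);q=w2t(P[s][:,:2],t)
k=q[:,0]>.03;print("stop top x",np.percentile(q[k],[2,50,98],axis=0).round(4).tolist())
q=w2t(Q,t);print("rail extents",np.percentile(q,[.5,99.5],axis=0).round(4).tolist())
for n,(u,v),lo,hi in[("cap",(245,249),.076,.088),("load",(248,253),.046,.058),("empty",(218,303),.046,.058)]:
    w=np.zeros((480,640),bool);w[v-24:v+25,u-24:u+25]=1
    w&=(P[...,2]>lo)&(P[...,2]<hi);pts=P[w][:,:2].astype(np.float32)
    ce,ra=cv2.minEnclosingCircle(pts);print(n,len(pts),np.round(ce,4),"r",round(ra,4),"mean",pts.mean(0),"track",w2t(np.array(ce),t).round(4),w2t(pts.mean(0),t).round(4))
np.save("t.npy",t)
cr=cv2.resize(c["frame"][135:340,150:420],None,fx=2.9,fy=2.9);cv2.imwrite("pics/crop.png",cr)
E
```

```text
(248, 253) [0.5461 0.1292 0.0833]
(245, 249) [0.5517 0.1335 0.0825]
(218, 303) [0.4806 0.1734 0.0503]
(380, 200) [ 0.6392 -0.0606  0.0139]
(330, 180) [0.6709 0.0155 0.0123]
(200, 257) [0.551  0.2096 0.0118]
(356, 180) [ 0.6672 -0.0234  0.0253]
6358 [0.61504195 0.07156696 0.04254887] 0.0026701980150415777 0.8966656181189053
stop top x [[0.0864, -0.1657], [0.0934, -0.0932], [0.0995, -0.0147]]
rail extents [[-0.1656, -0.1653], [0.0904, 0.1975]]
cap 169 [0.5525 0.1353] r 0.0099 mean [0.55231917 0.13511527] track [-0.0597  0.0663] [-0.06    0.0662]
load 779 [0.5529 0.1356] r 0.0252 mean [0.5513285  0.13437708] track [-0.0594  0.0666] [-0.061   0.0655]
empty 1018 [0.4812 0.176 ] r 0.0253 mean [0.48068237 0.17534411] track [-0.1293  0.11  ] [-0.1298  0.1094]
```

View pics/crop.png

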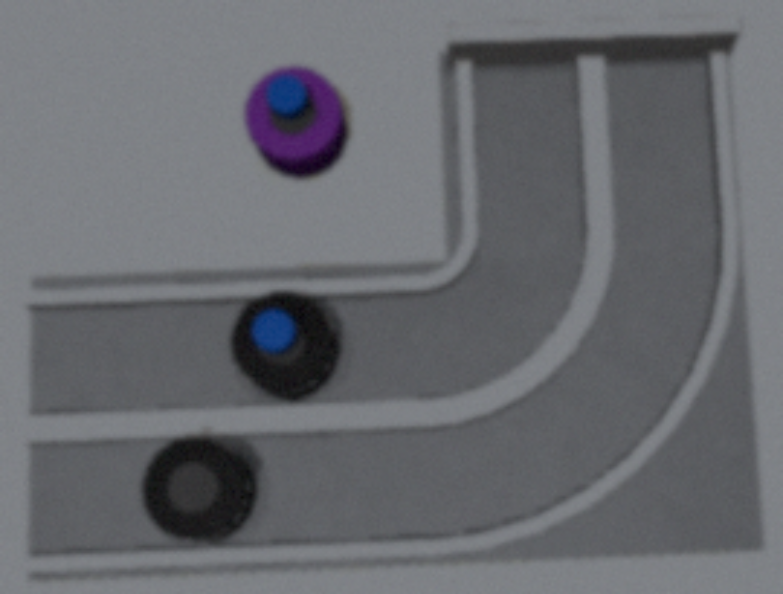

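The fit is good: stop face x ≈ 0.088, rails end at y 0.1975, carrier radius 25 mm, and lane radii 60 and 129 mm. The crop shows the black blue-capped carrier at (285,345) in the inner lane, which is the one to push. I'll use the two part-open fingers as a cradle behind the puck.

```bash
cat > plan.py <<'E'
import sys,numpy as np
from scipy.spatial.transform import Rotation as Ro
from bench import status
t=np.load("t.npy");B=.0324
def rot(o):w,x,y,z=o["eef_rot"];return Ro.from_quat([x,y,z,w])
def pose(s,z,back=B):  # s = carrier-centre arclength in track, 0 at corner start
    R=.06;L=R*np.pi/2
    if s<0:p=np.array([-R,-s]);h=-np.pi/2
    elif s<L:a=s/R;p=-R*np.array([np.cos(a),np.sin(a)]);h=a-np.pi/2
    else:p=np.array([s-L,-R]);h=0
    p=p-back*np.array([np.cos(h),np.sin(h)])
    a=t[2];c=Ro.from_euler("z",a)
    p=c.as_matrix()[:2,:2]@p+t[:2];h+=a
    y=np.array([-np.sin(h),np.cos(h),0]);zz=np.array([0,0,-1.])  # tool y to the left of travel
    return np.array([*p,z]),Ro.from_matrix(np.stack([np.cross(y,zz),y,zz],1))
def row(o,pr):
    r=rot(o);d=r.inv().apply(pr[0]-o["eef_pos"])*100;v=(r.inv()*pr[1]).as_rotvec(degrees=True)
    return d.round(2).tolist()+v.round(1).tolist()
if __name__=="__main__":
    o=status.get_obs();print(o["time_s"],o["eef_pos"].round(4),o["wrist_force"].round(1),o["opening"])
    z=float(sys.argv[1])
    for s in sys.argv[2:]:print(s,row(o,pose(float(s)/1000,z)))
E
python3 plan.py .16 -- -91 2>/dev/null || python3 plan.py .16 -91
```

```text
0.1 [0.2419 0.5211 0.2305] [ 0.1 -0.3 -0.3] 1.0007620071502514
0.1 [0.2419 0.5211 0.2305] [ 0.1 -0.3 -0.3] 1.0007620071502514
-91 [-41.78, -16.84, 7.06, -0.1, 0.0, 62.7]
```

```bash
R='-0.39,-41.8,-16.8,7,0,0,62.7'; python3 -m handwheel '[[[-0.39,-20,-8,3,0,0,30],[-0.39,-41.8,-16.8,7,0,0,62.7],[-0.39,-41.8,-16.8,7,0,0,62.7],[-0.39,-41.8,-16.8,7,0,0,62.7],[-0.39,-41.8,-16.8,7,0,0,62.7],[-0.39,-41.8,-16.8,7,0,0,62.7],[-0.39,-41.8,-16.8,7,0,0,62.7],[-0.39,-41.8,-16.8,7,0,0,62.7],[-0.39,-41.8,-16.8,7,0,0,62.7],[-0.39,-41.8,-16.8,7,0,0,62.7]]]'; python3 plan.py .028 -91
```

```text
time_s: 1.35
eef_pos: [0.5495, 0.1943, 0.1613]
eef_rot: [-0.0, 0.692, 0.722, -0.0]
wrist_force: [0.8, -0.0, 0.4]
opening: 0.302
grasp_force: 0.0
1.35 [0.5495 0.1943 0.1613] [ 0.8 -0.   0.4] 0.3022830754384447
-91 [-0.21, 0.04, 13.33, -0.0, -0.0, 0.0]
```

```bash
python3 -m handwheel '[[[-0.39,-0.2,0,4,0,0,0],[-0.39,-0.2,0,8,0,0,0],[-0.39,-0.2,0,11,0,0,0],[-0.39,-0.2,0,13.3,0,0,0],[-0.39,-0.2,0,13.3,0,0,0],[-0.39,-0.2,0,13.3,0,0,0]]]'
python3 - <<'E'
from bench import camera
import cv2
cv2.imwrite("pics/a.png",camera("top")["frame"][120:350,140:430])
E
python3 plan.py .028 -80 -70 -62 -54 -46 -38 -30 -22 -14 -6
```

```text
time_s: 2.1
eef_pos: [0.5509, 0.1922, 0.0296]
eef_rot: [0.0, 0.692, 0.722, 0.001]
wrist_force: [0.0, -0.7, -0.5]
opening: 0.301
grasp_force: 0.0
2.15 [0.5514 0.192  0.0299] [-0.6  0.6  0.3] 0.30461628055409234
-80 [-1.07, -0.15, 0.19, 0.1, -0.0, 0.0]
-70 [-2.07, -0.16, 0.19, 0.1, -0.0, 0.0]
-62 [-2.87, -0.16, 0.19, 0.1, -0.0, 0.0]
-54 [-3.67, -0.16, 0.19, 0.1, -0.0, 0.0]
-46 [-4.47, -0.16, 0.19, 0.1, -0.0, 0.0]
-38 [-5.27, -0.16, 0.19, 0.1, -0.0, 0.0]
-30 [-6.07, -0.16, 0.19, 0.1, -0.0, 0.0]
-22 [-6.87, -0.16, 0.19, 0.1, -0.0, 0.0]
-14 [-7.67, -0.16, 0.19, 0.1, -0.0, 0.0]
-6 [-8.47, -0.16, 0.19, 0.1, -0.0, 0.0]
```

View pics/a.png

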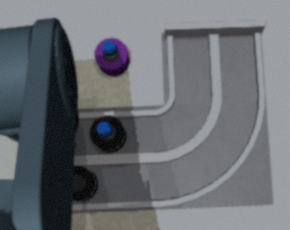

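Fingers are down behind the carrier with no contact force. The loaded carrier at crop (105,130) and the empty one at (85,182) haven't moved. Pushing along the straight.

```bash
python3 -m handwheel '[[[-0.39,-1,-0.1,0.1,0,0,0],[-0.39,-1.8,-0.1,0.1,0,0,0],[-0.39,-2.6,-0.1,0.1,0,0,0],[-0.39,-3.4,-0.1,0.1,0,0,0],[-0.39,-4.2,-0.1,0.1,0,0,0],[-0.39,-5,-0.1,0.1,0,0,0],[-0.39,-5.8,-0.1,0.1,0,0,0],[-0.39,-6.6,-0.1,0.1,0,0,0],[-0.39,-7.4,-0.1,0.1,0,0,0],[-0.39,-8.2,-0.1,0.1,0,0,0]]]'
python3 - <<'E'
from bench import camera
import numpy as np,cv2
from h import *
c=camera("top");P=cloud(c);t=np.load("t.npy")
cv2.imwrite("pics/b.png",c["frame"][120:350,140:430])
f=c["frame"].astype(int);m=(f[...,0]>f[...,2]+50)&(abs(P[...,2]-.082)<.008)
p=P[m][:,:2]-t[:2];a=t[2];q=p@np.array([[np.cos(a),-np.sin(a)],[np.sin(a),np.cos(a)]])
print("cap",len(q),np.median(q,0) if len(q) else "")
E
python3 plan.py .029 -6 0 8 16 24 32 40 48 56
```

```text
time_s: 3.4
eef_pos: [0.553, 0.1086, 0.0273]
eef_rot: [-0.0, 0.692, 0.722, -0.0]
wrist_force: [-0.5, -0.1, -0.2]
opening: 0.308
grasp_force: 0.2
cap 4 [-0.05656313 -0.46439245]
3.45 [0.5532 0.1078 0.0273] [ 0.1 -0.6  0.5] 0.30467004421152394
-6 [-0.04, 0.03, -0.17, 0.0, 0.0, -0.1]
0 [-0.64, 0.03, -0.17, 0.0, 0.0, -0.1]
8 [-1.47, -0.35, -0.17, -0.0, 0.0, -7.7]
16 [-2.34, -0.61, -0.17, -0.0, 0.0, -15.3]
24 [-3.23, -0.76, -0.17, -0.0, 0.0, -23.0]
32 [-4.14, -0.78, -0.17, -0.0, 0.0, -30.6]
40 [-5.04, -0.69, -0.17, -0.0, 0.0, -38.3]
48 [-5.93, -0.47, -0.17, -0.0, 0.0, -45.9]
56 [-6.77, -0.14, -0.17, -0.0, 0.0, -53.5]
```

View pics/b.png

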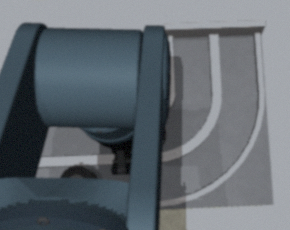

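The arm hides the carrier from the top camera; only the empty carrier's edge shows at (80,172). I'll check with the wrist and scene cameras.

```bash
cat > look.py <<'E'
import sys,numpy as np,cv2
from bench import camera
from h import cloud
t=np.load("t.npy")
c=camera("scene");P=cloud(c);f=c["frame"].astype(int)
a=t[2];q=(P[...,:2]-t[:2])@np.array([[np.cos(a),-np.sin(a)],[np.sin(a),np.cos(a)]])
box=(q[...,0]>-.17)&(q[...,0]<.09)&(q[...,1]>-.17)&(q[...,1]<.2)
m=box&(f[...,0]>f[...,2]+40)&(abs(P[...,2]-.075)<.015)
if m.sum():print("cap",m.sum(),((q[m].min(0)+q[m].max(0))/2).round(4),"ztop",np.percentile(P[m][:,2],90).round(4))
m=box&(abs(P[...,2]-.052)<.006)&(f.max(-1)<70)&(q[...,0]<-.1)&(q[...,1]>.05)
if m.sum():print("empty top",m.sum(),((q[m].min(0)+q[m].max(0))/2).round(4))
if len(sys.argv)>1:
    w=camera("wrist")["frame"];s=c["frame"][170:350,180:480]
    cv2.imwrite(sys.argv[1],np.hstack([cv2.resize(s,(480,288)),cv2.resize(w,(320,240))[:,:] if 0 else cv2.resize(w,(320,288))]))
E
python3 look.py pics/c.png
```

```text
cap 145 [0.0018 0.0338] ztop 0.0826
empty top 486 [-0.127   0.1101]
```

View pics/c.png

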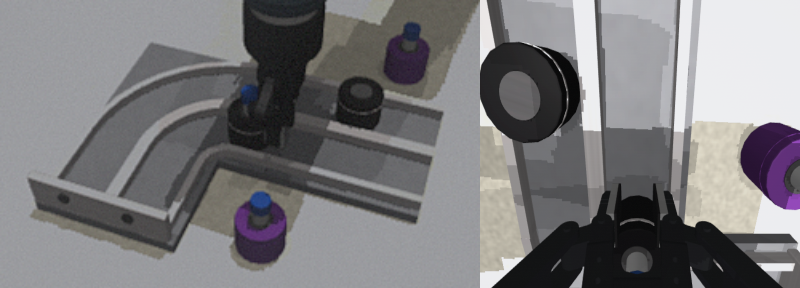

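The scene view shows the carrier at (245,120), upright in the finger cradle, and the empty one unmoved at (360,98). Next, the corner.

```bash
sed -i 's/m=box&(f\[...,0\]>f\[...,2\]+40)/lane=(q[...,0]<-.03)|(q[...,1]<-.03)\nm=box\&lane\&(f[...,0]>f[...,2]+40)/' look.py; python3 look.py; python3 -m handwheel '[[[-0.39,-0.6,0,-0.1,0,0,0],[-0.39,-1.5,-0.35,-0.1,0,0,-7.7],[-0.39,-2.3,-0.6,-0.1,0,0,-15.3],[-0.39,-3.2,-0.75,-0.1,0,0,-23],[-0.39,-4.1,-0.8,-0.1,0,0,-30.6],[-0.39,-5,-0.7,-0.1,0,0,-38.3],[-0.39,-5.9,-0.5,-0.1,0,0,-45.9]]]'; python3 look.py pics/d.png; python3 plan.py .029 45 48 56 64 72 80 88 95 103 111 119
```

```text
cap 47 [-0.0592  0.0064] ztop 0.0834
empty top 486 [-0.1275  0.1104]
time_s: 4.47
eef_pos: [0.5504, 0.0496, 0.0283]
eef_rot: [-0.0, 0.354, 0.935, -0.0]
wrist_force: [-0.3, 0.8, 0.6]
opening: 0.307
grasp_force: 0.1
cap 57 [-0.0412 -0.0399] ztop 0.0833
empty top 483 [-0.1272  0.1101]
4.575 [0.5508 0.0492 0.0284] [-0.6  0.1 -0.3] 0.30103751241574916
45 [0.23, 0.11, -0.06, 0.0, 0.0, 2.9]
48 [-0.06, -0.06, -0.06, 0.0, 0.0, 0.0]
56 [-0.89, -0.43, -0.06, 0.0, 0.0, -7.6]
64 [-1.76, -0.7, -0.05, 0.0, 0.0, -15.3]
72 [-2.65, -0.84, -0.05, -0.0, 0.0, -22.9]
80 [-3.56, -0.87, -0.05, -0.0, 0.0, -30.5]
88 [-4.47, -0.78, -0.05, -0.0, 0.0, -38.2]
95 [-5.21, -0.57, -0.05, -0.0, 0.0, -44.1]
103 [-5.79, -0.01, -0.05, -0.0, 0.0, -44.1]
111 [-6.36, 0.55, -0.05, -0.0, 0.0, -44.1]
119 [-6.93, 1.1, -0.05, -0.0, 0.0, -44.1]
```

View pics/d.png

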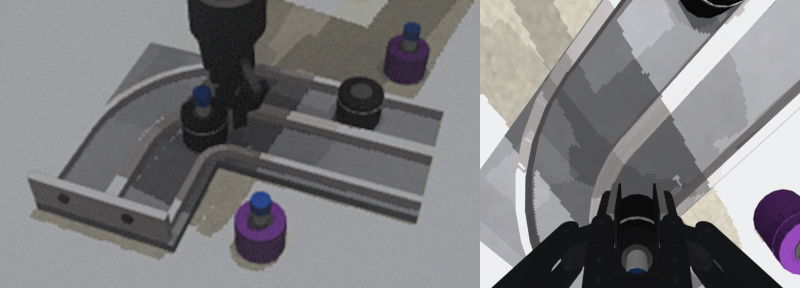

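The carrier is mid-corner at (205,118), upright and still cradled, about where planned. Continuing.

```bash
python3 -m handwheel '[[[-0.39,-0.9,-0.45,0,0,0,-7.6],[-0.39,-1.8,-0.7,0,0,0,-15.3],[-0.39,-2.65,-0.85,0,0,0,-22.9],[-0.39,-3.55,-0.85,0,0,0,-30.5],[-0.39,-4.45,-0.8,0,0,0,-38.2],[-0.39,-5.2,-0.55,0,0,0,-44.1],[-0.39,-5.8,0,0,0,0,-44.1],[-0.39,-6.4,0.55,0,0,0,-44.1]]]'; python3 look.py; python3 plan.py .029 111 119 127 135 143 151 155 157 158 159
```

```text
time_s: 5.58
eef_pos: [0.6023, 0.0118, 0.0283]
eef_rot: [-0.0, -0.019, 1.0, 0.0]
wrist_force: [0.9, 0.2, 0.1]
opening: 0.307
grasp_force: 0.2
cap 62 [ 0.0192 -0.0575] ztop 0.0835
empty top 456 [-0.1281  0.11  ]
5.625 [0.6034 0.0117 0.0285] [ 0.4 -0.5  1.4] 0.3046333751986972
111 [0.15, -0.06, -0.05, -0.0, 0.1, -0.2]
119 [-0.65, -0.06, -0.04, -0.0, 0.1, -0.2]
127 [-1.45, -0.06, -0.04, -0.0, 0.1, -0.2]
135 [-2.25, -0.06, -0.04, -0.0, 0.1, -0.2]
143 [-3.05, -0.05, -0.04, -0.0, 0.1, -0.2]
151 [-3.85, -0.05, -0.04, -0.0, 0.1, -0.2]
155 [-4.25, -0.05, -0.04, -0.0, 0.1, -0.2]
157 [-4.45, -0.05, -0.04, -0.0, 0.1, -0.2]
158 [-4.55, -0.05, -0.04, -0.0, 0.1, -0.2]
159 [-4.65, -0.05, -0.04, -0.0, 0.1, -0.2]
```

```bash
python3 -m handwheel '[[[-0.39,-0.8,0,0,0,0,0],[-0.39,-1.6,0,0,0,0,0],[-0.39,-2.4,0,0,0,0,0],[-0.39,-3.2,0,0,0,0,0],[-0.39,-3.8,0,0,0,0,0],[-0.39,-4.2,0,0,0,0,0],[-0.39,-4.4,0,0,0,0,0],[-0.39,-4.4,0,0,0,0,0]]]'; python3 look.py pics/e.png; python3 plan.py .029 159
```

```text
time_s: 6.62
eef_pos: [0.646, 0.0133, 0.0283]
eef_rot: [0.0, -0.021, 1.0, -0.0]
wrist_force: [1.1, -0.7, -0.1]
opening: 0.303
grasp_force: 0.0
cap 74 [ 0.063  -0.0578] ztop 0.0834
empty top 472 [-0.1274  0.1104]
6.725 [0.6458 0.0133 0.0283] [-0.   0.6 -0.4] 0.3038618766271991
159 [-0.41, -0.05, -0.07, 0.0, -0.0, -0.1]
```

View pics/e.png

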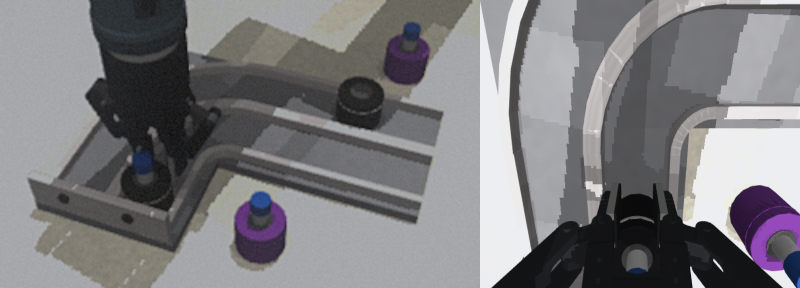

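The carrier is at (148,185), upright and about 2 mm short of the plate. I'll nudge it slowly until it touches, then back off.

```bash
python3 -m handwheel '[[[-0.39,-0.1,0,0,0,0,0],[-0.39,-0.2,0,0,0,0,0],[-0.39,-0.3,0,0,0,0,0],[-0.39,-0.3,0,0,0,0,0]]]'; python3 look.py
```

```text
time_s: 7.22
eef_pos: [0.649, 0.0134, 0.0283]
eef_rot: [0.0, -0.021, 1.0, -0.0]
wrist_force: [0.1, 0.6, -0.2]
opening: 0.306
grasp_force: 0.0
cap 76 [ 0.0662 -0.0574] ztop 0.0837
empty top 473 [-0.1281  0.1101]
```

```bash
python3 -m handwheel '[[[-0.39,-0.1,0,0,0,0,0],[-0.39,-0.2,0,0,0,0,0],[-0.39,-0.2,0,0,0,0,0]]]'; python3 look.py
```

```text
time_s: 7.65
eef_pos: [0.6505, 0.0135, 0.0282]
eef_rot: [-0.0, -0.021, 1.0, 0.0]
wrist_force: [-1.6, -0.4, 0.9]
opening: 0.304
grasp_force: 1.3
cap 74 [ 0.0674 -0.058 ] ztop 0.0836
empty top 478 [-0.1271  0.1101]
```

The force is rising, so it's in contact with the plate. Backing off straight along the lane, then up.

```bash
python3 -m handwheel '[[[-0.39,0.5,0,0,0,0,0],[-0.39,1.5,0,0,0,0,0],[-0.39,3,0,0,0,0,0],[-0.39,4,0,0,0,0,0],[-0.39,4,0,-4,0,0,0],[-0.39,4,0,-9,0,0,0],[-0.39,4,0,-12,0,0,0],[-0.39,4,0,-12,0,0,0]]]'; python3 look.py pics/f.png
```

```text
time_s: 8.7
eef_pos: [0.6129, 0.0115, 0.1518]
eef_rot: [0.003, -0.021, 1.0, -0.001]
wrist_force: [-0.1, 0.0, 0.4]
opening: 0.304
grasp_force: 0.0
cap 91 [ 0.0666 -0.0578] ztop 0.0837
empty top 471 [-0.1281  0.1103]
```

View pics/f.png

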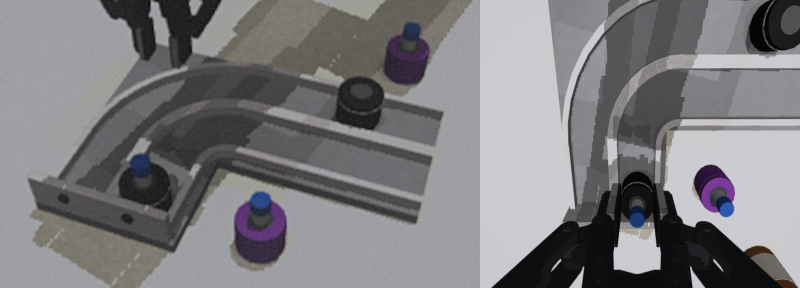

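The carrier stands upright against the plate at (145,185), the empty one is unmoved at (360,100), and the gripper is clear.

```bash
python3 -c "
from bench import ctrl
print(ctrl.hand_in())"
```

```text
the job is handed in; nothing more can be done
None
```

I pushed the loaded carrier round the inner lane until it rests upright against the stop plate, left the empty carrier where it was, and handed the job in at about 9 s; no verdict came back.

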